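# Sweep jar caps through the gate into the cap slot

### The job

Three loose metal jar caps lie in the wide pan of the wooden cap tray on the hob. With the fingertips, push them flat along the tray floor, one after another, through the narrow gate between the two steel posts until all three stand in a row in the slot, each wholly past the gate. Only push them gently: do not pinch, lift or tip a cap, and leave the jars, the garlic and the salt shaker where they stand.

Things in the scene. Friction and masses are not known exactly. Their poses are not given: they have to be found in the camera images.
- tray: fixed flat tray, pale wood floor with darker wooden walls, 352 mm long (x), 292 mm wide (y). Origin: on the hob under the middle of the gate; x points from the pan through the gate down the slot, z up. The floor's top is 5 mm above the origin everywhere. The pan, where the caps lie, is inside from x = -197 to -3 mm, y = -140 to +140 mm; its rim is low, top at 13 mm
- gate (a point): middle of the gate, on the tray floor (5 mm above the tray's origin; axes as the tray's). The opening is 50 mm wide between two round steel posts 10 mm thick, at y = +-30 mm, tops 30 mm above the hob; beside them a wall 6 mm thick across the pan, centred on this point's x, top 21 mm above the hob
- slot_end (a point): far end of the slot, on its floor, at the inner face of the end stop, 143 mm beyond the gate. The slot is straight from gate to stop, 54 mm wide inside, walls 6 mm thick, tops 21 mm above the hob. It holds three caps in a row (126 mm); a cap pushed in shoves those before it further along
- cap_1: a loose bare-metal screw cap for a preserving jar, a flat closed disc 42 mm across and 18 mm high with straight upright sides, about 25 g, lying closed side up on the pan floor; the three caps are alike. Origin: centre of its underside; z up
- cap_2: a loose bare-metal screw cap for a preserving jar, a flat closed disc 42 mm across and 18 mm high with straight upright sides, about 25 g, lying closed side up on the pan floor; the three caps are alike. Origin: centre of its underside; z up
- cap_3: a loose bare-metal screw cap for a preserving jar, a flat closed disc 42 mm across and 18 mm high with straight upright sides, about 25 g, lying closed side up on the pan floor; the three caps are alike. Origin: centre of its underside; z up
- jar_a: bystander: closed glass jar with a grey lid, 62 x 67 x 90 mm, standing beside the slot on the far side. Origin: centre of its underside
- jar_b: bystander: closed glass jar with a white lid, 65 mm across, 90 mm high, standing beside the slot on the far side. Origin: centre of its underside
- garlic: bystander: garlic bulb, about 48 mm across, 49 mm high, beside the slot on the robot's side. Origin: centre of its underside
- mill: bystander: salt shaker with a grey top, 44 mm across, 90 mm high, beyond the closed end of the slot. Origin: centre of its underside

How it is judged:
By the outcome, as a careful person would: the job done as asked, in the order asked, and still so for the second after the job is handed in, with the robot touching nothing.
It also fails if it takes over 61 s, if anything falls off the work surface, if the arm or the gripper's body presses on something with over 40 N, if the wrist force passes 120 N, or if a joint passes its speed limit or range.

### The arm

A 6-joint arm with a two-finger parallel gripper is mounted at the origin on a cart in front of the work surface, level with it; the furniture and walls round the work are solid. World frame = base frame: x ahead of the robot, y to its left, z up, the work surface at z = 0. Lengths are in m, angles in rad, forces in N, time in s.
With the tool pointing down it reaches from about 0.225 to 0.875 m from the base axis. Payload 3.4 kg.
Tool frame: the origin (TCP) lies at the very end of the fingers, on their centre line; the grasp point (between the pads) lies behind it (manip.grasp_offset is the z of the grasp point in the tool frame, in m); z points along the fingers, y is the line along which they close (so a half turn about z gives the same grasp; the last joint's range is limited). The gripper opens to 85 mm and grips with 20 to 120 N. Pads are 22 mm wide; open, the fingers measure 114 mm over their backs; the gripper's body (76 mm by 85 mm) begins 54 mm behind the grasp point. The pads swing forward as they close: fully open they stand 13 mm farther back than shut.
Start: joints at [1.054, 0.276, 1.505, -0, 1.361, -0.121], TCP at [0.222, 0.531, 0.231] pointing down, gripper open.
Joint ranges: [-2.89, 2.89], [-0.75, 2.08], [0.22, 2.7], [-1.18, 4.32], [0.11, 2.71], [-2.7, 2.7]. Speed limits (rad/s): [2.57, 2.57, 3.14, 3.14, 3.14, 3.14].

### API

Orientations are given as a unit quaternion [w, x, y, z].
In Python, from rig import manip gives the robot as it stands.
- The arm moves only by the shell command python3 -m pendant 'ROWS' [FORCE]. ROWS is JSON, a list of rows, each an object of numbers: "dx", "dy", "dz": the shift along the tool's x, y, z in m; "rx", "ry", "rz": the turn, a rotation vector about the tool's x, y, z in degrees; "hand": the finger opening in m, from 0 to 0.0854. In form: [{"dx": .., "dy": .., "dz": .., "rx": .., "ry": .., "rz": .., "hand": ..}, ...]. A call has 1 to 12 rows; each row shifts and turns the commanded pose from where the row before left it, along the tool's axes as they then stand; what a row does not reach is not made up. A row lasts 1/12 s, in which the tool goes at most 41.7 mm and 7.16 degrees, less where a joint would pass 70% of its speed; a pose out of reach is approached as far as the arm can. A call is refused whole if a number of a shift passes 0.0417 or a number of a turn 7.16, either way. A call with a gripper value outside its range is refused whole. The fingers move at their own pace and stop on an object; FORCE is the grip in N (left out, the last holds). Time passes only in rows, so rows that do not move let the fingers close. It gives the time, the measured TCP pose, the force, the opening and the grip force at its end, in the units of the state.
- manip.get_state(): the state, without advancing time (a new reading comes with each control period).
- manip.get_image(name): name is "side" or "top"; returns a dict with "frame" (480x640x3 uint8, red, green, blue), "fx", "fy", "cx", "cy" (pixels), "distortion" ([k1, k2, p1, p2, k3] as OpenCV has them; the pictures are not rectified), "position" and "attitude" of the camera in the world. Camera axes: x right, y up, looking along -z (the intrinsics and any distortion apply to the point x, -y, -z); pixel columns grow to the right and rows downward; lengths in m; the calibration is good to about 2 mm. A picture is of the moment at which its call begins. There is no depth.
- manip.sign_off(): hands the job in; it is judged then, once.
The state is a dict: "clock": time; "qpos": joint angles; "qd": joint speeds; "effort": joint torques, N m; "position": TCP position; "ee_rot": TCP orientation; "contact_force": force on the tool from outside, world axes, zero at the start; "moment": the same for the moment, N m; "width": finger opening in m; "gripper_force": force on a finger pad.
Only numpy, scipy, OpenCV 4.12 (cv2) and the standard library are available. Lean on these libraries where they do the work, as an engineer would, in place of code of your own. Each camera call takes 0.05 s, during which the arm holds its last target. There are 200 camera calls.

## Working session

There is one attempt and no reset: what is moved stays moved. The work goes in short steps, Python scripts to look and compute and a shell command to move; the robot and the scene stay as the last step left them, time stands still between calls to the robot, and variables do not carry over. Pictures are saved under pics/ and viewed, at most 10 in all, crops included, and the job is handed in when it is done.

```bash
mkdir -p pics; ls; cat > h.py <<'E'
import numpy as np, cv2
from scipy.spatial.transform import Rotation as R
from rig import manip
def K(d): return np.array([[d['fx'],0,d['cx']],[0,d['fy'],d['cy']],[0,0,1.]])
def rot(q): return R.from_quat([q[1],q[2],q[3],q[0]]).as_matrix()
def ray2plane(d,px,z):
    u=cv2.undistortPoints(np.array(px,float).reshape(-1,1,2),K(d),np.array(d['distortion'],float))[:,0]
    v=np.c_[u[:,0],-u[:,1],-np.ones(len(u))]@rot(d['attitude']).T
    p=np.array(d['position']); return p+v*((z-p[2])/v[:,2])[:,None]
def proj(d,P):
    c=(np.atleast_2d(P)-np.array(d['position']))@rot(d['attitude'])
    c=c*[1,-1,-1]
    return cv2.projectPoints(c,np.zeros(3),np.zeros(3),K(d),np.array(d['distortion'],float))[0][:,0]
def snap(n,f):
    d=manip.get_image(n); cv2.imwrite(f'pics/{f}.png',d['frame'][:,:,::-1]); return d
E
python3 - <<'E'
from h import *
for n in('top','side'):
    d=snap(n,n+'0'); print({k:v for k,v in d.items() if k!='frame'})
s=manip.get_state();print(s);print(manip.grasp_offset)
E
```

```text
pics
{'fx': 509.65078125875766, 'fy': 509.65078125875766, 'cx': 321.67111483534785, 'cy': 243.90908331151346, 'distortion': array([-0.11414154,  0.        ,  0.        ,  0.        ,  0.        ]), 'position': array([0.52089755, 0.11963294, 0.89406506]), 'attitude': array([-0.69761684, -0.03409728,  0.023487  ,  0.71527371])}
{'fx': 548.4305727849212, 'fy': 548.4305727849212, 'cx': 325.61777255365746, 'cy': 248.94986778111735, 'distortion': array([-0.06719202,  0.        ,  0.        ,  0.        ,  0.        ]), 'position': array([0.52234841, 0.92393692, 0.39004194]), 'attitude': array([-0.01548466, -0.01531528,  0.54554725,  0.83779703])}
{'clock': 0.1, 'qpos': array([ 1.05400966e+00,  2.76512210e-01,  1.50600431e+00,  1.04552695e-05,
        1.36070576e+00, -1.21006446e-01]), 'qd': array([-0.00214792, -0.00154775, -0.00248337,  0.00065205, -0.00100359,
       -0.00135231]), 'effort': array([ 2.60475041e-03, -4.17698550e+01, -2.46405029e+01,  1.01016079e-05,
        5.80936525e-03,  1.51847166e-05]), 'position': array([0.22144844, 0.53013429, 0.23053825]), 'ee_rot': array([-2.60313042e-04,  1.96602067e-01,  9.80483025e-01, -7.72128035e-04]), 'contact_force': array([0.62226815, 0.56581857, 0.4129872 ]), 'moment': array([ 0.03302726, -0.02133417, -0.00255185]), 'gripper_force': 0.0, 'width': 0.0853768533929715}
-0.0187
```

View pics/top0.png

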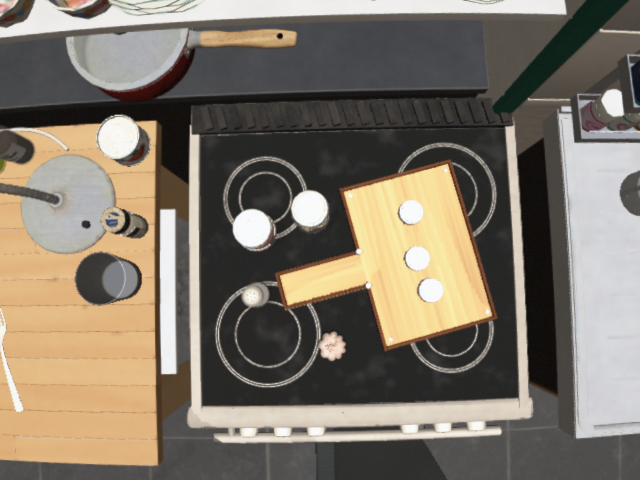

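View pics/side0.png

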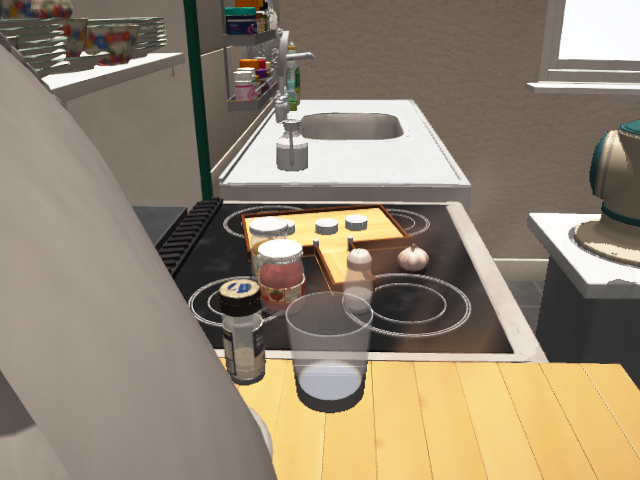

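The top view shows the tray turned, with its slot heading left (+y). The caps are at about (411,212), (417,258) and (430,290), the posts at (358,251) and (368,286), and the slot end near (280,290). The side view shows all three caps lying flat.

```bash
cat >> h.py <<'E'
def caps(d):
    f=d['frame'].astype(int); hsv=cv2.cvtColor(d['frame'],cv2.COLOR_RGB2HSV)
    m=((hsv[:,:,1]<45)&(hsv[:,:,2]>150)).astype(np.uint8)
    n,l,st,c=cv2.connectedComponentsWithStats(m)
    return [(c[i],st[i,4],st[i,2:4]) for i in range(1,n) if st[i,4]>5 and 270<c[i][0]<500 and 155<c[i][1]<350]
E
python3 - <<'E'
from h import *
d=manip.get_image('top')
for c,a,w in caps(d): print(c.round(1),a,w,ray2plane(d,[c],.023)[0].round(4))
hsv=cv2.cvtColor(d['frame'],cv2.COLOR_RGB2HSV)
# wood incl. walls: hue orange, saturated
m=((hsv[:,:,0]<30)&(hsv[:,:,1]>70)&(hsv[:,:,2]>40)).astype(np.uint8); m[:,:265]=0;m[:,510:]=0;m[:150]=0;m[360:]=0
m=cv2.morphologyEx(m,cv2.MORPH_CLOSE,np.ones((5,5)))
cs=max(cv2.findContours(m,0,cv2.CHAIN_APPROX_NONE)[0],key=cv2.contourArea)
ap=cv2.approxPolyDP(cs,5,True)[:,0]
for p in ap: print('corner',p,ray2plane(d,[p],.013)[0].round(4))
for p in[(358,251),(368,286)]: print('post',ray2plane(d,[p],.03)[0].round(4))
b=cv2.resize(d['frame'][150:360,265:505],None,fx=3,fy=2.8)
cv2.imwrite('pics/crop.png',cv2.resize(d['frame'][155:355,270:505],None,fx=3,fy=3,interpolation=cv2.INTER_CUBIC)[:,:,::-1])
E
```

```text
[408.5 157. ] 6 [4 3] [ 0.7405 -0.0235  0.023 ]
[479.  159.6] 17 [9 8] [ 0.7335 -0.1479  0.023 ]
[292.3 168.3] 31 [11 11] [0.7257 0.1798 0.023 ]
[445.2 169.7] 12 [4 4] [ 0.7166 -0.0869  0.023 ]
[467.8 172.5] 6 [4 4] [ 0.7108 -0.1266  0.023 ]
[487.5 172.5] 6 [4 6] [ 0.7102 -0.1616  0.023 ]
[300.5 179. ] 23 [ 8 12] [0.7063 0.1658 0.023 ]
[283.4 179.9] 8 [5 5] [0.7056 0.1957 0.023 ]
[288.  186.5] 6 [3 6] [0.6936 0.1879 0.023 ]
[493.6 192.1] 16 [ 3 13] [ 0.6753 -0.1703  0.023 ]
[308.9 208.1] 1076 [40 39] [0.6547 0.1523 0.023 ]
[350.  195.4] 14 [5 4] [0.675  0.0808 0.023 ]
[410.8 211.6] 467 [25 25] [ 0.6441 -0.0233  0.023 ]
[490.9 208. ] 11 [ 4 11] [ 0.6473 -0.164   0.023 ]
[284.2 213.9] 10 [6 8] [0.6458 0.1953 0.023 ]
[485.4 223.7] 9 [6 8] [ 0.6201 -0.1528  0.023 ]
[273.8 229. ] 11 [ 2 11] [0.6201 0.2137 0.023 ]
[292.6 226.4] 18 [6 6] [0.6236 0.1812 0.023 ]
[287.8 230.3] 6 [3 4] [0.6171 0.1895 0.023 ]
[417.1 258. ] 480 [25 25] [ 0.5639 -0.031   0.023 ]
[358.4 251.2] 26 [6 6] [0.5781 0.0693 0.023 ]
[430.5 289.8] 474 [25 25] [ 0.5089 -0.052   0.023 ]
[274.2 282.9] 10 [5 3] [0.5274 0.2146 0
[... 543 characters left out ...]
 [21 23] [0.4151 0.121  0.023 ]
[390.5 338.8] 13 [4 4] [0.4277 0.0191 0.023 ]
[488.7 338.5] 6 [2 6] [ 0.4227 -0.1495  0.023 ]
[314.6 347.8] 18 [ 5 16] [0.4158 0.1481 0.023 ]
[489.7 343.2] 6 [2 5] [ 0.4147 -0.151   0.023 ]
[296.5 347.1] 12 [ 5 11] [0.4177 0.1788 0.023 ]
[432.6 348. ] 12 [7 7] [ 0.41   -0.0522  0.023 ]
corner [451 160] [ 0.7361 -0.1005  0.013 ]
corner [340 187] [0.6922 0.0974 0.013 ]
corner [354 250] [0.581  0.0763 0.013 ]
corner [275 272] [0.5463 0.214  0.013 ]
corner [284 309] [0.4822 0.1996 0.013 ]
corner [366 289] [0.5131 0.0575 0.013 ]
corner [384 351] [0.4062 0.0297 0.013 ]
corner [496 319] [ 0.4547 -0.1668  0.013 ]
post [0.5779 0.0704 0.03  ]
post [0.5182 0.0552 0.03  ]
```

View pics/crop.png

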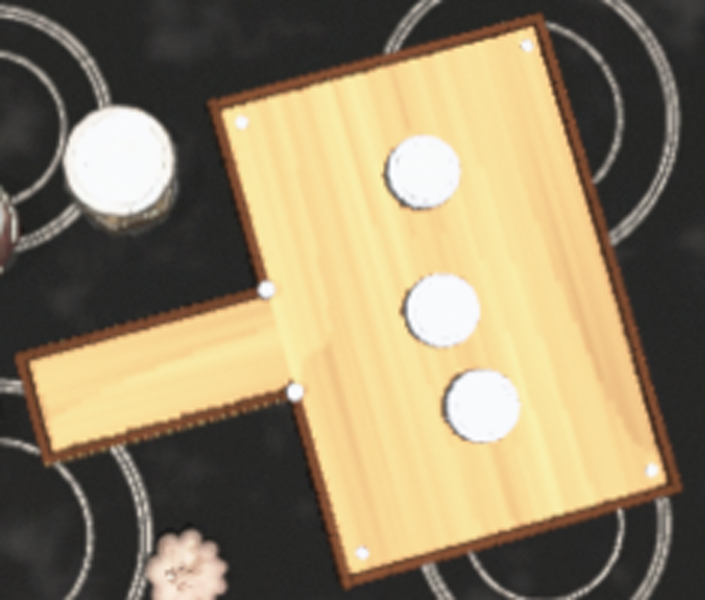

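The crop confirms the tray pose: both post tops are clear, and the caps stand well apart from each other. Next comes a helper that gives the shifts in tool axes for targets in tray coordinates.

```bash
cat >> h.py <<'E'
g=np.array([.5481,.0628]); u=np.array([-.2405,.9706]); v=np.array([-u[1],u[0]])
def t2w(p): return g+p[0]*u+p[1]*v
def w2t(w): w=np.array(w)[:2]-g; return np.array([w@u,w@v])
def capt(d=None):
    d=d or manip.get_image('top')
    o=[]
    for c,a,w in caps(d):
        p=w2t(ray2plane(d,[c],.023)[0])
        if a>150 and abs(p[1])<.14 and -.2<p[0]<.15 and (p[0]<0 or abs(p[1])<.027): o.append((p*1000).round(1).tolist()+[int(a)])
    return o
def plan(tx,ty,head,z,s=None):
    "deltas mm in tool axes AFTER turning by rz (deg)"
    s=s or manip.get_state(); M=rot(s['ee_rot'])
    h=np.degrees(np.arctan2(u[1],u[0]))+head
    cur=np.degrees(np.arctan2(M[1,0],M[0,0]))
    rz=-((h-cur+180)%360-180)
    N=R.from_euler('z',h,degrees=True).as_matrix()@np.diag([1,-1,-1])
    e=np.r_[t2w([tx/1000,ty/1000]),z/1000]-s['position']
    print('now tray',(w2t(s['position'])*1000).round(1),'z',(s['position'][2]*1000).round(1),'tilt',np.degrees(np.arccos(-M[2,2])).round(2),'tool heading',(cur-h+head).round(2))
    print('rz',rz.round(2),'then dxyz mm',(e@N*1000).round(1),'q6',s['qpos'][5].round(2),'t',round(s['clock'],2))
def cap_plan(c,tgt,back=44,z=60):
    c=np.array(c[:2]);d=np.array(tgt)-c;h=np.degrees(np.arctan2(d[1],d[0]));e=d/np.hypot(*d)
    print('heading',h.round(1),'dist',np.hypot(*d).round(1)); p=c-back*e; plan(p[0],p[1],h,z)
E
python3 - <<'E'
from h import *
c=capt();print(c)
b=min(c,key=lambda c:abs(c[1])); cap_plan(b,(-38,0),z=100)
E
```

```text
[[-106.6, -72.4, 467], [-94.8, 7.3, 480], [-102.0, 65.7, 474]]
heading -7.3 dist 57.3
now tray [532.3 204.5] z 230.8 tilt 0.06 tool heading 53.41
rz 60.73 then dxyz mm [-640.8  275.6  130.8] q6 -0.12 t 0.2
```

```bash
python3 -m pendant '[{"rz":6.75,"hand":0.014},{"rz":6.75,"hand":0.014},{"rz":6.75,"hand":0.014},{"rz":6.75,"hand":0.014},{"rz":6.75,"hand":0.014},{"rz":6.75,"hand":0.014},{"rz":6.75,"hand":0.014},{"rz":6.75,"hand":0.014},{"rz":6.73,"hand":0.014}]' 20
python3 -m pendant '[{"dx":-0.0356,"dy":0.0153},{"dx":-0.0356,"dy":0.0153},{"dx":-0.0356,"dy":0.0153},{"dx":-0.0356,"dy":0.0153},{"dx":-0.0356,"dy":0.0153},{"dx":-0.0356,"dy":0.0153},{"dx":-0.0356,"dy":0.0153},{"dx":-0.0356,"dy":0.0153},{"dx":-0.0356,"dy":0.0153}]'
python3 -m pendant '[{"dx":-0.0356,"dy":0.0153},{"dx":-0.0356,"dy":0.0153},{"dx":-0.0356,"dy":0.0153},{"dx":-0.0356,"dy":0.0153},{"dx":-0.0356,"dy":0.0153},{"dx":-0.0356,"dy":0.0153},{"dx":-0.0356,"dy":0.0153},{"dx":-0.0356,"dy":0.0153},{"dx":-0.0356,"dy":0.0153},{},{}]'
python3 - <<'E'
from h import *
plan(-94.8-44*.992,7.3+44*.127,-7.3,40)
print(manip.get_state()['width'])
d=snap('side','s1');snap('top','t1')
E
```

```text
now tray [532.3 204.5] z 230.8 tilt 0.06 tool heading 53.41
rz 60.71 then dxyz mm [-640.9  275.3  190.8] q6 -0.12 t 0.2
0.08533337196705511invalid input
invalid input
invalid input
```

View pics/t1.png

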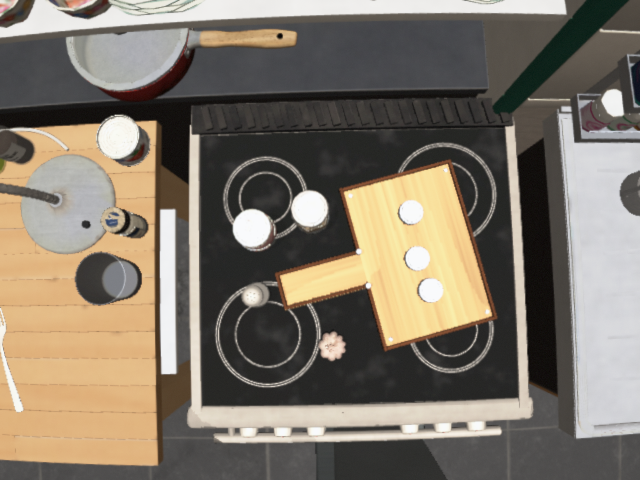

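The picture shows an unchanged scene: the calls were refused, probably because each row needs every key.

```bash
python3 -m pendant '[{"dx":0,"dy":0,"dz":0,"rx":0,"ry":0,"rz":6.75,"hand":0.014},{"dx":0,"dy":0,"dz":0,"rx":0,"ry":0,"rz":6.75,"hand":0.014}]' 20; echo; python3 -m pendant '[{"dx":0,"dy":0,"dz":0,"rx":0,"ry":0,"rz":6.75,"hand":0.014}]'
```

```text
clock: 0.47
position: [0.2217, 0.5305, 0.2312]
ee_rot: [-0.0, 0.313, 0.95, -0.0]
contact_force: [0.7, -0.1, -0.3]
width: 0.064
gripper_force: 0.0

clock: 0.55
position: [0.2217, 0.5305, 0.2312]
ee_rot: [-0.0, 0.369, 0.93, -0.0]
contact_force: [-0.4, 0.5, 0.3]
width: 0.0517
gripper_force: 0.0
```

```bash
python3 -m pendant '[{"dx":0,"dy":0,"dz":0,"rx":0,"ry":0,"rz":6.75,"hand":0.014},{"dx":0,"dy":0,"dz":0,"rx":0,"ry":0,"rz":6.75,"hand":0.014},{"dx":0,"dy":0,"dz":0,"rx":0,"ry":0,"rz":6.75,"hand":0.014},{"dx":0,"dy":0,"dz":0,"rx":0,"ry":0,"rz":6.75,"hand":0.014},{"dx":0,"dy":0,"dz":0,"rx":0,"ry":0,"rz":6.75,"hand":0.014},{"dx":0,"dy":0,"dz":0,"rx":0,"ry":0,"rz":6.75,"hand":0.014}]'; echo
python3 -m pendant '[{"dx":-0.0356,"dy":0.0153,"dz":0,"rx":0,"ry":0,"rz":0,"hand":0.014},{"dx":-0.0356,"dy":0.0153,"dz":0,"rx":0,"ry":0,"rz":0,"hand":0.014},{"dx":-0.0356,"dy":0.0153,"dz":0,"rx":0,"ry":0,"rz":0,"hand":0.014},{"dx":-0.0356,"dy":0.0153,"dz":0,"rx":0,"ry":0,"rz":0,"hand":0.014},{"dx":-0.0356,"dy":0.0153,"dz":0,"rx":0,"ry":0,"rz":0,"hand":0.014},{"dx":-0.0356,"dy":0.0153,"dz":0,"rx":0,"ry":0,"rz":0,"hand":0.014},{"dx":-0.0356,"dy":0.0153,"dz":0,"rx":0,"ry":0,"rz":0,"hand":0.014},{"dx":-0.0356,"dy":0.0153,"dz":0,"rx":0,"ry":0,"rz":0,"hand":0.014},{"dx":-0.0356,"dy":0.0153,"dz":0,"rx":0,"ry":0,"rz":0,"hand":0.014}]'; echo
python3 -m pendant '[{"dx":-0.0356,"dy":0.0153,"dz":0,"rx":0,"ry":0,"rz":0,"hand":0.014},{"dx":-0.0356,"dy":0.0153,"dz":0,"rx":0,"ry":0,"rz":0,"hand":0.014},{"dx":-0.0356,"dy":0.0153,"dz":0,"rx":0,"ry":0,"rz":0,"hand":0.014},{"dx":-0.0356,"dy":0.0153,"dz":0,"rx":0,"ry":0,"rz":0,"hand":0.014},{"dx":-0.0356,"dy":0.0153,"dz":0,"rx":0,"ry":0,"rz":0,"hand":0.014},{"dx":-0.0356,"dy":0.0153,"dz":0,"rx":0,"ry":0,"rz":0,"hand":0.014},{"dx":-0.0356,"dy":0.0153,"dz":0,"rx":0,"ry":0,"rz":0,"hand":0.014},{"dx":-0.0356,"dy":0.0153,"dz":0,"rx":0,"ry":0,"rz":0,"hand":0.014},{"dx":-0.0356,"dy":0.0153,"dz":0,"rx":0,"ry":0,"rz":0,"hand":0.014},{"dx":0,"dy":0,"dz":0,"rx":0,"ry":0,"rz":0,"hand":0.014},{"dx":0,"dy":0,"dz":0,"rx":0,"ry":0,"rz":0,"hand":0.014}]'
python3 - <<'E'
from h import *
plan(-94.8-44*.992,7.3+44*.127,-7.3,11)
E
```

```text
clock: 1.05
position: [0.2217, 0.5305, 0.2313]
ee_rot: [0.0, 0.668, 0.745, -0.0]
contact_force: [-0.7, 0.0, 0.4]
width: 0.0141
gripper_force: 0.0

clock: 1.8
position: [0.3957, 0.2263, 0.2315]
ee_rot: [0.0, 0.665, 0.747, 0.0]
contact_force: [0.6, 0.5, 0.9]
width: 0.0139
gripper_force: 0.0

clock: 2.72
position: [0.5693, -0.0764, 0.2306]
ee_rot: [-0.0, 0.667, 0.745, -0.0]
contact_force: [-0.5, 1.0, -0.7]
width: 0.0139
gripper_force: 0.0
now tray [-140.2   12.9] z 230.6 tilt 0.05 tool heading -7.53
rz -0.23 then dxyz mm [ 1.800e+00 -2.000e-01  2.196e+02] q6 -0.37 t 2.72
```

```bash
python3 -m pendant '[{"dx":0,"dy":0,"dz":0.03,"rx":0,"ry":0,"rz":0,"hand":0.014},{"dx":0,"dy":0,"dz":0.03,"rx":0,"ry":0,"rz":0,"hand":0.014},{"dx":0,"dy":0,"dz":0.03,"rx":0,"ry":0,"rz":0,"hand":0.014},{"dx":0,"dy":0,"dz":0.03,"rx":0,"ry":0,"rz":0,"hand":0.014},{"dx":0,"dy":0,"dz":0.03,"rx":0,"ry":0,"rz":0,"hand":0.014},{"dx":0,"dy":0,"dz":0.03,"rx":0,"ry":0,"rz":0,"hand":0.014},{"dx":0,"dy":0,"dz":0.02,"rx":0,"ry":0,"rz":0,"hand":0.014},{"dx":0,"dy":0,"dz":0.01,"rx":0,"ry":0,"rz":0,"hand":0.014},{"dx":0,"dy":0,"dz":0.006,"rx":0,"ry":0,"rz":0,"hand":0.014},{"dx":0,"dy":0,"dz":0.003,"rx":0,"ry":0,"rz":0,"hand":0.014},{"dx":0,"dy":0,"dz":0,"rx":0,"ry":0,"rz":0,"hand":0.014}]'
python3 - <<'E'
from h import *
plan(-94.8-44*.992,7.3+44*.127,-7.3,11)
snap('top','t2');d=snap('side','s2')
cv2.imwrite('pics/s2c.png',cv2.resize(d['frame'][160:310,190:440],None,fx=3,fy=3)[:,:,::-1]);print(capt())
E
```

```text
clock: 3.63
position: [0.5691, -0.0741, 0.0128]
ee_rot: [0.0, 0.665, 0.747, 0.0]
contact_force: [-0.1, -0.6, 0.7]
width: 0.0143
gripper_force: 0.0
now tray [-137.9   12.6] z 12.8 tilt 0.05 tool heading -7.32
rz -0.02 then dxyz mm [-0.5 -0.2  1.8] q6 -0.37 t 3.63
[[-106.9, -73.2, 448], [-94.7, 7.8, 452], [-101.6, 65.7, 466]]
```

View pics/s2c.png

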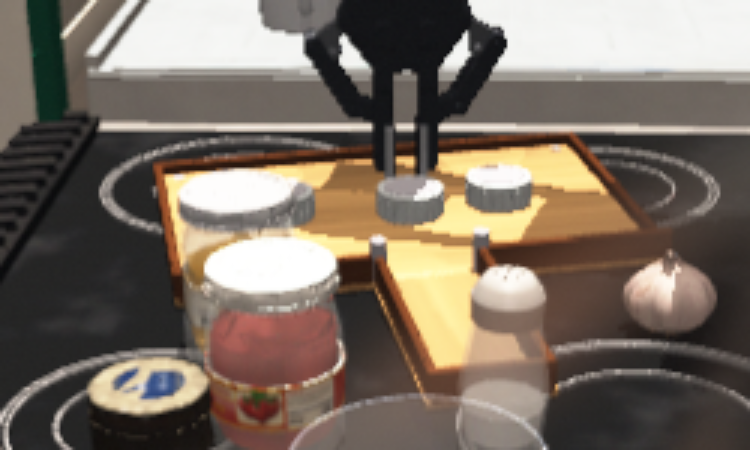

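The side crop shows the two fingers standing just behind the middle cap (crop px ~(405,160) and (410,198)), centred on it. Pushing now.

```bash
python3 -m pendant '[{"dx":0.005,"dy":0,"dz":0.001,"rx":0,"ry":0,"rz":0,"hand":0.014},{"dx":0.005,"dy":0,"dz":0,"rx":0,"ry":0,"rz":0,"hand":0.014},{"dx":0.005,"dy":0,"dz":0,"rx":0,"ry":0,"rz":0,"hand":0.014},{"dx":0.005,"dy":0,"dz":0,"rx":0,"ry":0,"rz":0,"hand":0.014},{"dx":0.006,"dy":0,"dz":0,"rx":0,"ry":0,"rz":0,"hand":0.014},{"dx":0.006,"dy":0,"dz":0,"rx":0,"ry":0,"rz":0,"hand":0.014},{"dx":0.006,"dy":0,"dz":0,"rx":0,"ry":0,"rz":0,"hand":0.014},{"dx":0.006,"dy":0,"dz":0,"rx":0,"ry":0,"rz":0,"hand":0.014},{"dx":0.006,"dy":0,"dz":0,"rx":0,"ry":0,"rz":0,"hand":0.014},{"dx":0.006,"dy":0,"dz":0,"rx":0,"ry":0,"rz":0,"hand":0.014},{"dx":0.004,"dy":0,"dz":0,"rx":0,"ry":0,"rz":0,"hand":0.014},{"dx":0.002,"dy":0,"dz":0,"rx":0,"ry":0,"rz":0,"hand":0.014}]'
python3 - <<'E'
from h import *
plan(-70,0,0,11)
d=snap('top','t3');print(capt(d))
cv2.imwrite('pics/t3c.png',cv2.resize(d['frame'][155:355,270:505],None,fx=3,fy=3,interpolation=cv2.INTER_CUBIC)[:,:,::-1])
E
```

```text
clock: 4.78
position: [0.5613, -0.0121, 0.0112]
ee_rot: [-0.0, 0.665, 0.747, -0.0]
contact_force: [0.3, -0.5, 0.8]
width: 0.0141
gripper_force: 0.2
now tray [-75.9   5.2] z 11.2 tilt 0.02 tool heading -7.31
rz -7.31 then dxyz mm [5.9 5.2 0.2] q6 -0.26 t 4.78
[[-105.9, -32.1, 423], [-185.1, 0.7, 2741], [-40.2, 1.9, 349], [-106.2, 67.7, 344]]
```

View pics/t3c.png

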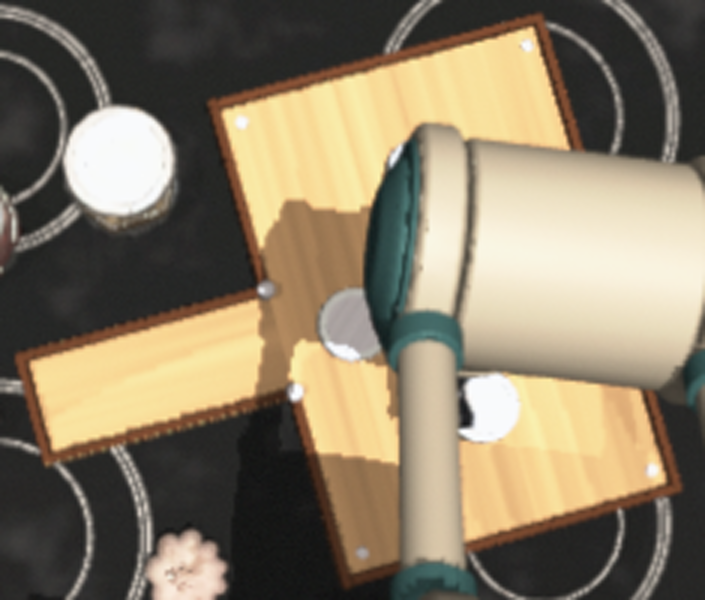

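The cap's visible left edge puts its centre near crop (356,325), between the posts at (265,289) and (295,392). That matches where it should be, held by the fingers. I'll straighten the tool and push it through.

```bash
python3 -m pendant '[{"dx":-0.005,"dy":0,"dz":0,"rx":0,"ry":0,"rz":0,"hand":0.011},{"dx":0,"dy":0,"dz":0,"rx":0,"ry":0,"rz":-7.1,"hand":0.011},{"dx":0,"dy":0.0055,"dz":0,"rx":0,"ry":0,"rz":-0.2,"hand":0.011},{"dx":0,"dy":0,"dz":0,"rx":0,"ry":0,"rz":0,"hand":0.011},{"dx":0.004,"dy":0,"dz":0,"rx":0,"ry":0,"rz":0,"hand":0.011},{"dx":0.005,"dy":0,"dz":0,"rx":0,"ry":0,"rz":0,"hand":0.011},{"dx":0.005,"dy":0,"dz":0,"rx":0,"ry":0,"rz":0,"hand":0.011},{"dx":0.005,"dy":0,"dz":0,"rx":0,"ry":0,"rz":0,"hand":0.011},{"dx":0.005,"dy":0,"dz":0,"rx":0,"ry":0,"rz":0,"hand":0.011},{"dx":0.005,"dy":0,"dz":0,"rx":0,"ry":0,"rz":0,"hand":0.011},{"dx":0.005,"dy":0,"dz":0,"rx":0,"ry":0,"rz":0,"hand":0.011},{"dx":0.002,"dy":0,"dz":0,"rx":0,"ry":0,"rz":0,"hand":0.011}]'
python3 - <<'E'
from h import *
plan(2,0,0,11)
d=snap('top','t4');print(capt(d))
E
```

```text
clock: 5.83
position: [0.5584, 0.0193, 0.0113]
ee_rot: [-0.0, 0.616, 0.787, 0.0]
contact_force: [-0.5, -0.8, 0.6]
width: 0.0108
gripper_force: 0.1
now tray [-44.7   0.4] z 11.3 tilt 0.03 tool heading -0.01
rz -0.01 then dxyz mm [46.7  0.4  0.3] q6 -0.33 t 5.83
[[-47.5, -36.5, 429], [-128.8, -7.9, 2806], [-100.6, 69.8, 362]]
```

```bash
python3 -m pendant '[{"dx":0.005,"dy":0,"dz":0,"rx":0,"ry":0,"rz":0,"hand":0.011},{"dx":0.005,"dy":0,"dz":0,"rx":0,"ry":0,"rz":0,"hand":0.011},{"dx":0.005,"dy":0,"dz":0,"rx":0,"ry":0,"rz":0,"hand":0.011},{"dx":0.005,"dy":0,"dz":0,"rx":0,"ry":0,"rz":0,"hand":0.011},{"dx":0.004,"dy":0,"dz":0,"rx":0,"ry":0,"rz":0,"hand":0.011}]'
python3 -m pendant '[{"dx":0.005,"dy":0,"dz":0,"rx":0,"ry":0,"rz":0,"hand":0.011},{"dx":0.005,"dy":0,"dz":0,"rx":0,"ry":0,"rz":0,"hand":0.011},{"dx":0.005,"dy":0,"dz":0,"rx":0,"ry":0,"rz":0,"hand":0.011},{"dx":0.005,"dy":0,"dz":0,"rx":0,"ry":0,"rz":0,"hand":0.011},{"dx":0.003,"dy":0,"dz":0,"rx":0,"ry":0,"rz":0,"hand":0.011},{"dx":0.001,"dy":0,"dz":0,"rx":0,"ry":0,"rz":0,"hand":0.011}]'
python3 - <<'E'
from h import *
plan(-30,0,0,60)
d=snap('top','t5');print(capt(d))
cv2.imwrite('pics/t5c.png',cv2.resize(d['frame'][155:355,270:505],None,fx=3,fy=3,interpolation=cv2.INTER_CUBIC)[:,:,::-1])
E
```

```text
clock: 6.3
position: [0.5529, 0.0423, 0.0113]
ee_rot: [-0.0, 0.617, 0.787, 0.0]
contact_force: [-0.5, -0.6, -0.2]
width: 0.0109
gripper_force: 0.1
clock: 6.8
position: [0.5471, 0.0656, 0.0113]
ee_rot: [-0.0, 0.616, 0.787, 0.0]
contact_force: [-0.4, -0.4, 0.1]
width: 0.0109
gripper_force: 0.1
now tray [2.9 0.3] z 11.3 tilt 0.01 tool heading -0.01
rz -0.01 then dxyz mm [-32.9   0.3 -48.7] q6 -0.25 t 6.8
[[-107.1, -73.9, 430], [-129.0, 13.9, 418], [-42.9, -8.1, 2805]]
```

View pics/t5c.png

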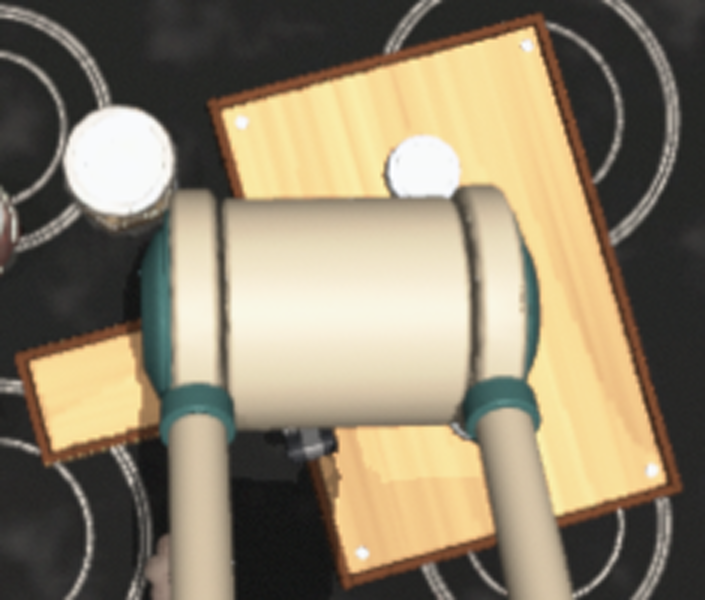

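The arm hides the gate in this view, but the far end of the slot (crop ~(85,390)) is still empty. I'll retract, lift and plan for the cap at y = -73.

```bash
python3 -m pendant '[{"dx":-0.015,"dy":0,"dz":0,"rx":0,"ry":0,"rz":0,"hand":0.014},{"dx":-0.025,"dy":0,"dz":0,"rx":0,"ry":0,"rz":0,"hand":0.014},{"dx":-0.025,"dy":0,"dz":-0.02,"rx":0,"ry":0,"rz":0,"hand":0.014},{"dx":-0.03,"dy":-0.02,"dz":-0.02,"rx":0,"ry":0,"rz":-7,"hand":0.014},{"dx":0,"dy":0,"dz":0,"rx":0,"ry":0,"rz":0,"hand":0.014}]'
python3 - <<'E'
from h import *
print(capt()); cap_plan((-106.7,-72.9),(-40,0),z=45)
E
```

```text
clock: 7.27
position: [0.5524, -0.0366, 0.054]
ee_rot: [0.003, 0.568, 0.823, -0.0]
contact_force: [0.4, -0.1, 0.5]
width: 0.014
gripper_force: 0.0
[[-106.6, -72.4, 468], [-163.4, -8.3, 501], [35.3, 0.8, 470], [-91.7, 66.7, 177]]
heading 47.5 dist 98.8
now tray [-95.1  19.7] z 52.7 tilt 0.21 tool heading 6.62
rz -40.92 then dxyz mm [-120.1   53.9    7.7] q6 -0.55 t 7.32
```

```bash
python3 -m pendant '[{"dx":0,"dy":0,"dz":0,"rx":0,"ry":0,"rz":-6.82,"hand":0.014},{"dx":0,"dy":0,"dz":0,"rx":0,"ry":0,"rz":-6.82,"hand":0.014},{"dx":0,"dy":0,"dz":0,"rx":0,"ry":0,"rz":-6.82,"hand":0.014},{"dx":0,"dy":0,"dz":0,"rx":0,"ry":0,"rz":-6.82,"hand":0.014},{"dx":0,"dy":0,"dz":0,"rx":0,"ry":0,"rz":-6.82,"hand":0.014},{"dx":0,"dy":0,"dz":0,"rx":0,"ry":0,"rz":-6.82,"hand":0.014},{"dx":-0.03,"dy":0.0135,"dz":0,"rx":0,"ry":0,"rz":0,"hand":0.014},{"dx":-0.03,"dy":0.0135,"dz":0,"rx":0,"ry":0,"rz":0,"hand":0.014},{"dx":-0.03,"dy":0.0135,"dz":0,"rx":0,"ry":0,"rz":0,"hand":0.014},{"dx":-0.03,"dy":0.0135,"dz":0,"rx":0,"ry":0,"rz":0,"hand":0.014},{"dx":0,"dy":0,"dz":0,"rx":0,"ry":0,"rz":0,"hand":0.014},{"dx":0,"dy":0,"dz":0,"rx":0,"ry":0,"rz":0,"hand":0.014}]'
python3 - <<'E'
from h import *
cap_plan((-106.6,-72.5),(-40,0),z=11)
E
```

```text
clock: 8.32
position: [0.683, -0.0399, 0.0495]
ee_rot: [-0.001, 0.245, 0.97, 0.0]
contact_force: [0.1, -0.4, -0.3]
width: 0.0141
gripper_force: 0.0
heading 47.4 dist 98.4
now tray [-132.1 -106.2] z 49.5 tilt 0.08 tool heading 47.75
rz 0.32 then dxyz mm [-1.9 -4.1 38.5] q6 -1.24 t 8.32
```

```bash
python3 -m pendant '[{"dx":-0.002,"dy":-0.004,"dz":0.01,"rx":0,"ry":0,"rz":0,"hand":0.014},{"dx":0,"dy":0,"dz":0.014,"rx":0,"ry":0,"rz":0,"hand":0.014},{"dx":0,"dy":0,"dz":0.0105,"rx":0,"ry":0,"rz":0,"hand":0.014},{"dx":0,"dy":0,"dz":0.004,"rx":0,"ry":0,"rz":0,"hand":0.014},{"dx":0,"dy":0,"dz":0,"rx":0,"ry":0,"rz":0,"hand":0.014},{"dx":0.005,"dy":0,"dz":0,"rx":0,"ry":0,"rz":0,"hand":0.014},{"dx":0.005,"dy":0,"dz":0,"rx":0,"ry":0,"rz":0,"hand":0.014},{"dx":0.005,"dy":0,"dz":0,"rx":0,"ry":0,"rz":0,"hand":0.014},{"dx":0.006,"dy":0,"dz":0,"rx":0,"ry":0,"rz":0,"hand":0.014},{"dx":0.006,"dy":0,"dz":0,"rx":0,"ry":0,"rz":0,"hand":0.014},{"dx":0.006,"dy":0,"dz":0,"rx":0,"ry":0,"rz":0,"hand":0.014},{"dx":0.006,"dy":0,"dz":0,"rx":0,"ry":0,"rz":0,"hand":0.014}]'
python3 - <<'E'
from h import *
plan(-60.6,-22.4,47.4,11);print(capt())
E
```

```text
clock: 9.32
position: [0.6472, -0.0265, 0.0128]
ee_rot: [0.0, 0.245, 0.97, 0.0]
contact_force: [0.6, 0.5, 0.0]
width: 0.0138
gripper_force: 0.1
now tray [-110.5  -74.7] z 12.8 tilt 0.03 tool heading 47.77
rz 0.37 then dxyz mm [72.3  1.3  1.8] q6 -1.23 t 9.32
[[-85.6, -50.8, 390], [35.1, 0.9, 473], [-99.1, 98.6, 652]]
```

```bash
python3 -m pendant '[{"dx":0.006,"dy":0,"dz":0.001,"rx":0,"ry":0,"rz":0.3,"hand":0.014},{"dx":0.006,"dy":0.0002,"dz":0,"rx":0,"ry":0,"rz":0,"hand":0.014},{"dx":0.006,"dy":0.0002,"dz":0,"rx":0,"ry":0,"rz":0,"hand":0.014},{"dx":0.007,"dy":0.0002,"dz":0,"rx":0,"ry":0,"rz":0,"hand":0.014},{"dx":0.007,"dy":0.0002,"dz":0,"rx":0,"ry":0,"rz":0,"hand":0.014},{"dx":0.007,"dy":0.0002,"dz":0,"rx":0,"ry":0,"rz":0,"hand":0.014},{"dx":0.007,"dy":0.0002,"dz":0,"rx":0,"ry":0,"rz":0,"hand":0.014},{"dx":0.007,"dy":0,"dz":0,"rx":0,"ry":0,"rz":0,"hand":0.014},{"dx":0.007,"dy":0,"dz":0,"rx":0,"ry":0,"rz":0,"hand":0.014},{"dx":0.006,"dy":0,"dz":0,"rx":0,"ry":0,"rz":0,"hand":0.014},{"dx":0.004,"dy":0,"dz":0,"rx":0,"ry":0,"rz":0,"hand":0.014},{"dx":0.002,"dy":0,"dz":0,"rx":0,"ry":0,"rz":0,"hand":0.014}]'
python3 -m pendant '[{"dx":-0.01,"dy":0,"dz":0,"rx":0,"ry":0,"rz":0,"hand":0.014},{"dx":-0.025,"dy":0,"dz":0,"rx":0,"ry":0,"rz":0,"hand":0.014},{"dx":-0.01,"dy":0,"dz":-0.025,"rx":0,"ry":0,"rz":0,"hand":0.014},{"dx":0,"dy":0,"dz":-0.02,"rx":0,"ry":0,"rz":0,"hand":0.014},{"dx":0,"dy":0,"dz":0,"rx":0,"ry":0,"rz":0,"hand":0.014}]'
python3 - <<'E'
from h import *
print(capt());plan(-88,0,0,45)
E
```

```text
clock: 10.37
position: [0.5843, 0.009, 0.0115]
ee_rot: [-0.0, 0.247, 0.969, 0.0]
contact_force: [-0.1, 0.1, -0.0]
width: 0.0143
gripper_force: 0.1
clock: 10.78
position: [0.6296, -0.0144, 0.0605]
ee_rot: [0.005, 0.248, 0.969, 0.001]
contact_force: [0.4, -0.4, -0.2]
width: 0.0143
gripper_force: 0.0
[[-38.4, 1.4, 474], [35.5, 0.7, 465], [-112.8, 65.5, 183], [-118.8, 135.7, 151]]
now tray [-93.7 -58.9] z 58.6 tilt 0.35 tool heading 47.43
rz 47.43 then dxyz mm [  5.7 -58.9  13.6] q6 -1.2 t 10.83
```

```bash
python3 -m pendant '[{"dx":0,"dy":0,"dz":0,"rx":0,"ry":0,"rz":6.78,"hand":0.012},{"dx":0,"dy":0,"dz":0,"rx":0,"ry":0,"rz":6.78,"hand":0.012},{"dx":0,"dy":0,"dz":0,"rx":0,"ry":0,"rz":6.78,"hand":0.012},{"dx":0,"dy":0,"dz":0,"rx":0,"ry":0,"rz":6.78,"hand":0.012},{"dx":0,"dy":0,"dz":0,"rx":0,"ry":0,"rz":6.78,"hand":0.012},{"dx":0,"dy":0,"dz":0,"rx":0,"ry":0,"rz":6.78,"hand":0.012},{"dx":0,"dy":0,"dz":0,"rx":0,"ry":0,"rz":6.75,"hand":0.012},{"dx":0.003,"dy":-0.02,"dz":0.005,"rx":0,"ry":0,"rz":0,"hand":0.012},{"dx":0.003,"dy":-0.02,"dz":0.005,"rx":0,"ry":0,"rz":0,"hand":0.012},{"dx":0,"dy":-0.019,"dz":0.005,"rx":0,"ry":0,"rz":0,"hand":0.012},{"dx":0,"dy":0,"dz":0,"rx":0,"ry":0,"rz":0,"hand":0.012}]'
python3 - <<'E'
from h import *
plan(-86,0.5,0,11.5)
E
```

```text
clock: 11.75
position: [0.5598, -0.0212, 0.0391]
ee_rot: [-0.004, 0.616, 0.788, -0.003]
contact_force: [-0.2, 0.1, -1.0]
width: 0.012
gripper_force: 0.0
now tray [-84.4   8.9] z 39.1 tilt 0.55 tool heading 0.02
rz 0.02 then dxyz mm [-1.6  8.4 27.6] q6 -0.4 t 11.75
```

```bash
python3 -m pendant '[{"dx":0,"dy":0.004,"dz":0.008,"rx":0,"ry":0,"rz":0,"hand":0.012},{"dx":0,"dy":0.004,"dz":0.009,"rx":0,"ry":0,"rz":0,"hand":0.012},{"dx":0,"dy":0,"dz":0.008,"rx":0,"ry":0,"rz":0,"hand":0.012},{"dx":0,"dy":0,"dz":0.002,"rx":0,"ry":0,"rz":0,"hand":0.012},{"dx":0,"dy":0,"dz":0,"rx":0,"ry":0,"rz":0,"hand":0.012},{"dx":0,"dy":0,"dz":0,"rx":0,"ry":0,"rz":0,"hand":0.012}]'
python3 - <<'E'
from h import *
plan(2.9,0.5,0,11.5)
E
```

```text
clock: 12.25
position: [0.5738, -0.0192, 0.0139]
ee_rot: [-0.0, 0.616, 0.788, -0.0]
contact_force: [0.5, 0.1, 0.8]
width: 0.0117
gripper_force: 0.0
now tray [-85.8  -5.2] z 13.9 tilt 0.04 tool heading 0.05
rz 0.05 then dxyz mm [88.7 -5.7  2.4] q6 -0.4 t 12.25
```

```bash
python3 -m pendant '[{"dx":0,"dy":-0.0055,"dz":0.002,"rx":0,"ry":0,"rz":0,"hand":0.012},{"dx":0,"dy":0,"dz":0,"rx":0,"ry":0,"rz":0,"hand":0.011},{"dx":0.004,"dy":0,"dz":0,"rx":0,"ry":0,"rz":0,"hand":0.011},{"dx":0.004,"dy":0,"dz":0,"rx":0,"ry":0,"rz":0,"hand":0.011},{"dx":0.005,"dy":0,"dz":0,"rx":0,"ry":0,"rz":0,"hand":0.011},{"dx":0.005,"dy":0,"dz":0,"rx":0,"ry":0,"rz":0,"hand":0.011},{"dx":0.005,"dy":0,"dz":0,"rx":0,"ry":0,"rz":0,"hand":0.011},{"dx":0.005,"dy":0,"dz":0,"rx":0,"ry":0,"rz":0,"hand":0.011},{"dx":0.005,"dy":0,"dz":0,"rx":0,"ry":0,"rz":0,"hand":0.011}]'
python3 - <<'E'
from h import *
plan(2.9,0.3,0,11.5)
E
```

```text
clock: 13.0
position: [0.5602, 0.012, 0.0126]
ee_rot: [0.0, 0.616, 0.788, 0.0]
contact_force: [-0.2, 0.0, 1.1]
width: 0.0112
gripper_force: 0.1
now tray [-52.3   0.4] z 12.6 tilt 0.02 tool heading 0.05
rz 0.05 then dxyz mm [55.2  0.1  1.1] q6 -0.35 t 13.0
```

```bash
python3 -m pendant '[{"dx":0.005,"dy":0,"dz":0.001,"rx":0,"ry":0,"rz":0,"hand":0.011},{"dx":0.005,"dy":0,"dz":0,"rx":0,"ry":0,"rz":0,"hand":0.011},{"dx":0.005,"dy":0,"dz":0,"rx":0,"ry":0,"rz":0,"hand":0.011},{"dx":0.005,"dy":0,"dz":0,"rx":0,"ry":0,"rz":0,"hand":0.011},{"dx":0.005,"dy":0,"dz":0,"rx":0,"ry":0,"rz":0,"hand":0.011},{"dx":0.004,"dy":0,"dz":0,"rx":0,"ry":0,"rz":0,"hand":0.011}]'
python3 -m pendant '[{"dx":0.005,"dy":0,"dz":0,"rx":0,"ry":0,"rz":0,"hand":0.011},{"dx":0.005,"dy":0,"dz":0,"rx":0,"ry":0,"rz":0,"hand":0.011},{"dx":0.005,"dy":0,"dz":0,"rx":0,"ry":0,"rz":0,"hand":0.011},{"dx":0.004,"dy":0,"dz":0,"rx":0,"ry":0,"rz":0,"hand":0.011},{"dx":0.003,"dy":0,"dz":0,"rx":0,"ry":0,"rz":0,"hand":0.011},{"dx":0,"dy":0,"dz":0,"rx":0,"ry":0,"rz":0,"hand":0.011}]'
python3 - <<'E'
from h import *
plan(2.9,0.3,0,11.5); print(capt())
E
```

```text
clock: 13.5
position: [0.5531, 0.04, 0.0115]
ee_rot: [-0.0, 0.616, 0.788, 0.0]
contact_force: [-0.1, -0.0, 1.1]
width: 0.0113
gripper_force: 0.1
clock: 14.0
position: [0.5478, 0.0615, 0.0115]
ee_rot: [-0.0, 0.616, 0.788, 0.0]
contact_force: [-0.3, 0.2, -0.7]
width: 0.0108
gripper_force: 0.0
now tray [-1.2  0.7] z 11.5 tilt 0.02 tool heading 0.07
rz 0.07 then dxyz mm [4.1 0.4 0. ] q6 -0.26 t 14.0
[[-137.0, 14.8, 417], [-50.7, -7.8, 2849], [80.6, 1.3, 273]]
```

```bash
python3 -m pendant '[{"dx":0.003,"dy":0,"dz":0,"rx":0,"ry":0,"rz":0,"hand":0.011},{"dx":0.001,"dy":0,"dz":0,"rx":0,"ry":0,"rz":0,"hand":0.011},{"dx":-0.01,"dy":0,"dz":0,"rx":0,"ry":0,"rz":0,"hand":0.011},{"dx":-0.025,"dy":0,"dz":0,"rx":0,"ry":0,"rz":0,"hand":0.014},{"dx":-0.025,"dy":0,"dz":-0.01,"rx":0,"ry":0,"rz":0,"hand":0.014},{"dx":-0.03,"dy":0,"dz":-0.025,"rx":0,"ry":0,"rz":0,"hand":0.014},{"dx":-0.025,"dy":0,"dz":-0.01,"rx":0,"ry":0,"rz":0,"hand":0.014},{"dx":-0.025,"dy":0,"dz":0,"rx":0,"ry":0,"rz":0,"hand":0.014},{"dx":0,"dy":0,"dz":0,"rx":0,"ry":0,"rz":0,"hand":0.014},{"dx":0,"dy":0,"dz":0,"rx":0,"ry":0,"rz":0,"hand":0.014},{"dx":0,"dy":0,"dz":0,"rx":0,"ry":0,"rz":0,"hand":0.014}]'
python3 - <<'E'
from h import *
print(capt());cap_plan((-102,65.7),(-40,0),z=45)
E
```

```text
clock: 14.97
position: [0.58, -0.0712, 0.056]
ee_rot: [-0.001, 0.616, 0.787, -0.0]
contact_force: [-0.4, 0.6, -1.0]
width: 0.014
gripper_force: 0.0
[[55.6, 0.8, 955], [-101.6, 65.6, 467]]
heading -46.7 dist 90.3
now tray [-137.2    1.2] z 56.0 tilt 0.11 tool heading 0.03
rz 46.69 then dxyz mm [-66.7 -69.8  11. ] q6 -0.48 t 15.02
```

```bash
python3 -m pendant '[{"dx":0,"dy":0,"dz":0,"rx":0,"ry":0,"rz":6.67,"hand":0.014},{"dx":0,"dy":0,"dz":0,"rx":0,"ry":0,"rz":6.67,"hand":0.014},{"dx":0,"dy":0,"dz":0,"rx":0,"ry":0,"rz":6.67,"hand":0.014},{"dx":0,"dy":0,"dz":0,"rx":0,"ry":0,"rz":6.67,"hand":0.014},{"dx":0,"dy":0,"dz":0,"rx":0,"ry":0,"rz":6.67,"hand":0.014},{"dx":0,"dy":0,"dz":0,"rx":0,"ry":0,"rz":6.67,"hand":0.014},{"dx":0,"dy":0,"dz":0,"rx":0,"ry":0,"rz":6.67,"hand":0.014},{"dx":-0.022,"dy":-0.023,"dz":0,"rx":0,"ry":0,"rz":0,"hand":0.014},{"dx":-0.022,"dy":-0.023,"dz":0,"rx":0,"ry":0,"rz":0,"hand":0.014},{"dx":-0.022,"dy":-0.023,"dz":0,"rx":0,"ry":0,"rz":0,"hand":0.014},{"dx":0,"dy":0,"dz":0,"rx":0,"ry":0,"rz":0,"hand":0.014},{"dx":0,"dy":0,"dz":0,"rx":0,"ry":0,"rz":0,"hand":0.014}]'
python3 -m pendant '[{"dx":0,"dy":0,"dz":0,"rx":0,"ry":0,"rz":0,"hand":0.014}]'
python3 - <<'E'
from h import *
cap_plan((-101.7,65.6),(-40,0),z=11.5)
E
```

```text
clock: 16.02
position: [0.4848, -0.0881, 0.0562]
ee_rot: [-0.001, 0.878, 0.479, -0.001]
contact_force: [0.9, -0.9, 0.3]
width: 0.0139
gripper_force: 0.0
clock: 16.1
position: [0.4879, -0.0889, 0.0567]
ee_rot: [0.0, 0.878, 0.48, 0.001]
contact_force: [1.0, -0.3, 0.3]
width: 0.0143
gripper_force: 0.0
heading -46.8 dist 90.1
now tray [-132.7   94.9] z 56.7 tilt 0.1 tool heading -46.61
rz 0.15 then dxyz mm [-1.4 -2.5 45.2] q6 0.25 t 16.1
```

```bash
python3 -m pendant '[{"dx":-0.001,"dy":-0.0025,"dz":0.015,"rx":0,"ry":0,"rz":0,"hand":0.014},{"dx":0,"dy":0,"dz":0.018,"rx":0,"ry":0,"rz":0,"hand":0.014},{"dx":0,"dy":0,"dz":0.009,"rx":0,"ry":0,"rz":0,"hand":0.014},{"dx":0,"dy":0,"dz":0.003,"rx":0,"ry":0,"rz":0,"hand":0.014},{"dx":0,"dy":0,"dz":0,"rx":0,"ry":0,"rz":0,"hand":0.014},{"dx":0,"dy":0,"dz":0,"rx":0,"ry":0,"rz":0,"hand":0.014},{"dx":0.003,"dy":0,"dz":0,"rx":0,"ry":0,"rz":0,"hand":0.014},{"dx":0.004,"dy":0,"dz":0,"rx":0,"ry":0,"rz":0,"hand":0.014}]'
python3 - <<'E'
from h import *
print(capt());plan(-60.8,22.1,-46.8,11.5)
E
```

```text
clock: 16.77
position: [0.489, -0.0831, 0.0121]
ee_rot: [0.001, 0.878, 0.479, 0.001]
contact_force: [-1.0, -0.1, 0.8]
width: 0.014
gripper_force: 0.0
[[55.6, 0.8, 955], [-102.3, 65.7, 427]]
now tray [-126.9   91.9] z 12.2 tilt 0.12 tool heading -46.67
rz 0.13 then dxyz mm [96.1 -0.5  0.7] q6 0.26 t 16.82
```

```bash
python3 -m pendant '[{"dx":0.005,"dy":0,"dz":0.0005,"rx":0,"ry":0,"rz":0,"hand":0.014},{"dx":0.005,"dy":0,"dz":0,"rx":0,"ry":0,"rz":0,"hand":0.014},{"dx":0.005,"dy":0,"dz":0,"rx":0,"ry":0,"rz":0,"hand":0.014},{"dx":0.006,"dy":0,"dz":0,"rx":0,"ry":0,"rz":0,"hand":0.014},{"dx":0.006,"dy":0,"dz":0,"rx":0,"ry":0,"rz":0,"hand":0.014},{"dx":0.006,"dy":0,"dz":0,"rx":0,"ry":0,"rz":0,"hand":0.014},{"dx":0.006,"dy":0,"dz":0,"rx":0,"ry":0,"rz":0,"hand":0.014},{"dx":0.006,"dy":0,"dz":0,"rx":0,"ry":0,"rz":0,"hand":0.014}]'
python3 - <<'E'
from h import *
plan(-60.8,22.1,-46.8,11.5)
E
```

```text
clock: 17.48
position: [0.5129, -0.0445, 0.011]
ee_rot: [-0.0, 0.878, 0.479, 0.0]
contact_force: [-0.7, 0.3, -0.5]
width: 0.0138
gripper_force: 0.1
now tray [-95.7  59.9] z 11.0 tilt 0.01 tool heading -46.64
rz 0.16 then dxyz mm [51.5  0.5 -0.5] q6 0.35 t 17.48
```

```bash
python3 -m pendant '[{"dx":0.006,"dy":0.0002,"dz":0,"rx":0,"ry":0,"rz":0,"hand":0.014},{"dx":0.006,"dy":0.0002,"dz":0,"rx":0,"ry":0,"rz":0,"hand":0.014},{"dx":0.006,"dy":0.0001,"dz":0,"rx":0,"ry":0,"rz":0,"hand":0.014},{"dx":0.006,"dy":0,"dz":0,"rx":0,"ry":0,"rz":0,"hand":0.014},{"dx":0.006,"dy":0,"dz":0,"rx":0,"ry":0,"rz":0,"hand":0.014},{"dx":0.006,"dy":0,"dz":0,"rx":0,"ry":0,"rz":0,"hand":0.014},{"dx":0.005,"dy":0,"dz":0,"rx":0,"ry":0,"rz":0,"hand":0.014},{"dx":0.004,"dy":0,"dz":0,"rx":0,"ry":0,"rz":0,"hand":0.014},{"dx":0.002,"dy":0,"dz":0,"rx":0,"ry":0,"rz":0,"hand":0.014}]'
python3 -m pendant '[{"dx":-0.01,"dy":0,"dz":0,"rx":0,"ry":0,"rz":0,"hand":0.014},{"dx":-0.025,"dy":0,"dz":0,"rx":0,"ry":0,"rz":0,"hand":0.014},{"dx":-0.01,"dy":0,"dz":-0.025,"rx":0,"ry":0,"rz":0,"hand":0.014},{"dx":0,"dy":0,"dz":-0.02,"rx":0,"ry":0,"rz":0,"hand":0.014},{"dx":0,"dy":0,"dz":0,"rx":0,"ry":0,"rz":0,"hand":0.014},{"dx":0,"dy":0,"dz":0,"rx":0,"ry":0,"rz":0,"hand":0.014},{"dx":0,"dy":0,"dz":0,"rx":0,"ry":0,"rz":0,"hand":0.014}]'
python3 - <<'E'
from h import *
print(capt());plan(-86,0.4,0,45)
d=snap('top','t6')
cv2.imwrite('pics/t6c.png',cv2.resize(d['frame'][155:355,270:505],None,fx=3,fy=3,interpolation=cv2.INTER_CUBIC)[:,:,::-1])
E
```

```text
clock: 18.23
position: [0.5388, -0.0054, 0.011]
ee_rot: [0.0, 0.878, 0.479, 0.0]
contact_force: [0.2, -0.0, -0.0]
width: 0.014
gripper_force: 0.1
clock: 18.82
position: [0.5133, -0.044, 0.0557]
ee_rot: [-0.0, 0.878, 0.479, -0.0]
contact_force: [0.0, 0.3, -1.2]
width: 0.0141
gripper_force: 0.0
[[-41.2, 3.2, 452], [-165.3, 64.8, 499], [55.7, 0.9, 954]]
now tray [-95.   59.6] z 55.2 tilt 0.1 tool heading -46.66
rz -46.66 then dxyz mm [ 9.  59.2 10.2] q6 0.35 t 18.87
```

View pics/t6c.png

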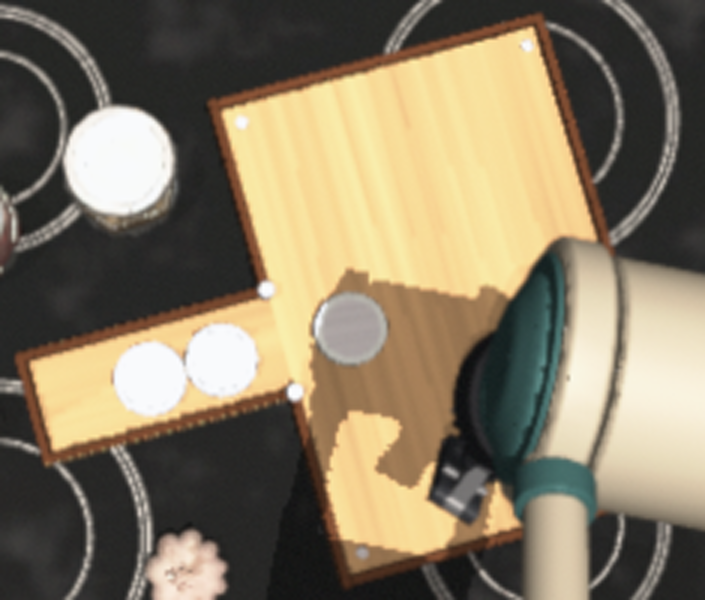

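The crop shows two caps touching in the slot at (150,378) and (222,360). The third is in front of the gate at (350,328), slightly off-centre.

```bash
python3 -m pendant '[{"dx":0,"dy":0,"dz":0,"rx":0,"ry":0,"rz":-6.67,"hand":0.014},{"dx":0,"dy":0,"dz":0,"rx":0,"ry":0,"rz":-6.67,"hand":0.014},{"dx":0,"dy":0,"dz":0,"rx":0,"ry":0,"rz":-6.67,"hand":0.014},{"dx":0,"dy":0,"dz":0,"rx":0,"ry":0,"rz":-6.67,"hand":0.014},{"dx":0,"dy":0,"dz":0,"rx":0,"ry":0,"rz":-6.67,"hand":0.014},{"dx":0,"dy":0,"dz":0,"rx":0,"ry":0,"rz":-6.67,"hand":0.014},{"dx":0,"dy":0,"dz":0,"rx":0,"ry":0,"rz":-6.65,"hand":0.014},{"dx":0.002,"dy":0.02,"dz":0.003,"rx":0,"ry":0,"rz":0,"hand":0.014},{"dx":0.002,"dy":0.02,"dz":0.003,"rx":0,"ry":0,"rz":0,"hand":0.014},{"dx":0.002,"dy":0.018,"dz":0.004,"rx":0,"ry":0,"rz":0,"hand":0.014},{"dx":0,"dy":0,"dz":0,"rx":0,"ry":0,"rz":0,"hand":0.014},{"dx":0,"dy":0,"dz":0,"rx":0,"ry":0,"rz":0,"hand":0.014}]'
python3 -m pendant '[{"dx":0,"dy":0,"dz":0,"rx":0,"ry":0,"rz":0,"hand":0.014},{"dx":0,"dy":0,"dz":0,"rx":0,"ry":0,"rz":0,"hand":0.014}]'
python3 - <<'E'
from h import *
plan(-86,1,0,11.5)
E
```

```text
clock: 19.92
position: [0.5684, -0.0234, 0.0446]
ee_rot: [-0.001, 0.616, 0.788, -0.001]
contact_force: [0.2, 0.5, 0.5]
width: 0.0139
gripper_force: 0.0
clock: 20.08
position: [0.5674, -0.0239, 0.0455]
ee_rot: [-0.001, 0.616, 0.788, -0.001]
contact_force: [-0.4, 0.0, -0.2]
width: 0.0138
gripper_force: 0.0
now tray [-88.8   2.1] z 45.5 tilt 0.13 tool heading 0.02
rz 0.02 then dxyz mm [ 2.8  1.1 34. ] q6 -0.41 t 20.08
```

```bash
python3 -m pendant '[{"dx":0,"dy":0.001,"dz":0.014,"rx":0,"ry":0,"rz":0,"hand":0.014},{"dx":0,"dy":0,"dz":0.012,"rx":0,"ry":0,"rz":0,"hand":0.014},{"dx":0,"dy":0,"dz":0.006,"rx":0,"ry":0,"rz":0,"hand":0.014},{"dx":0,"dy":0,"dz":0.002,"rx":0,"ry":0,"rz":0,"hand":0.014},{"dx":0,"dy":0,"dz":0,"rx":0,"ry":0,"rz":0,"hand":0.014},{"dx":0.004,"dy":0,"dz":0,"rx":0,"ry":0,"rz":0,"hand":0.014},{"dx":0.005,"dy":0,"dz":0,"rx":0,"ry":0,"rz":0,"hand":0.014},{"dx":0.005,"dy":0,"dz":0,"rx":0,"ry":0,"rz":0,"hand":0.014},{"dx":0.005,"dy":0,"dz":0,"rx":0,"ry":0,"rz":0,"hand":0.014},{"dx":0.005,"dy":0,"dz":0,"rx":0,"ry":0,"rz":0,"hand":0.014},{"dx":0.005,"dy":0,"dz":0,"rx":0,"ry":0,"rz":0,"hand":0.013}]'
python3 - <<'E'
from h import *
plan(3,.5,0,11.5)
E
```

```text
clock: 21.0
position: [0.5628, 0.0052, 0.0122]
ee_rot: [0.0, 0.616, 0.788, 0.0]
contact_force: [0.8, -0.4, -0.3]
width: 0.0132
gripper_force: 0.1
now tray [-59.5  -0.4] z 12.2 tilt 0.03 tool heading 0.04
rz 0.04 then dxyz mm [62.5 -0.9  0.7] q6 -0.36 t 21.0
```

```bash
python3 -m pendant '[{"dx":0.005,"dy":-0.0005,"dz":0,"rx":0,"ry":0,"rz":0,"hand":0.011},{"dx":0.005,"dy":0,"dz":0,"rx":0,"ry":0,"rz":0,"hand":0.011},{"dx":0.005,"dy":0,"dz":0,"rx":0,"ry":0,"rz":0,"hand":0.011},{"dx":0.005,"dy":0,"dz":0,"rx":0,"ry":0,"rz":0,"hand":0.011},{"dx":0.005,"dy":0,"dz":0,"rx":0,"ry":0,"rz":0,"hand":0.011},{"dx":0.005,"dy":0,"dz":0,"rx":0,"ry":0,"rz":0,"hand":0.011},{"dx":0.004,"dy":0,"dz":0,"rx":0,"ry":0,"rz":0,"hand":0.011}]'
python3 -m pendant '[{"dx":0.005,"dy":0,"dz":0,"rx":0,"ry":0,"rz":0,"hand":0.011},{"dx":0.005,"dy":0,"dz":0,"rx":0,"ry":0,"rz":0,"hand":0.011},{"dx":0.005,"dy":0,"dz":0,"rx":0,"ry":0,"rz":0,"hand":0.011},{"dx":0.005,"dy":0,"dz":0,"rx":0,"ry":0,"rz":0,"hand":0.011},{"dx":0.004,"dy":0,"dz":0,"rx":0,"ry":0,"rz":0,"hand":0.011},{"dx":0.003,"dy":0,"dz":0,"rx":0,"ry":0,"rz":0,"hand":0.011},{"dx":0,"dy":0,"dz":0,"rx":0,"ry":0,"rz":0,"hand":0.011}]'
python3 - <<'E'
from h import *
plan(3,.5,0,11.5);print(capt())
E
```

```text
clock: 21.58
position: [0.5541, 0.0378, 0.012]
ee_rot: [-0.0, 0.616, 0.788, 0.0]
contact_force: [0.3, -1.2, -0.1]
width: 0.011
gripper_force: 0.3
clock: 22.17
position: [0.5474, 0.0643, 0.012]
ee_rot: [-0.0, 0.616, 0.788, 0.0]
contact_force: [0.6, -0.2, -0.2]
width: 0.0107
gripper_force: 0.0
now tray [1.6 0.3] z 12.0 tilt 0.03 tool heading 0.04
rz 0.04 then dxyz mm [ 1.4 -0.2  0.5] q6 -0.25 t 22.17
[[-132.5, 13.9, 411], [-46.0, -8.2, 2830], [106.5, 1.1, 716]]
```

```bash
python3 -m pendant '[{"dx":0.001,"dy":0,"dz":0,"rx":0,"ry":0,"rz":0,"hand":0.011},{"dx":-0.008,"dy":0,"dz":0,"rx":0,"ry":0,"rz":0,"hand":0.011},{"dx":-0.025,"dy":0,"dz":0,"rx":0,"ry":0,"rz":0,"hand":0.011},{"dx":-0.025,"dy":0,"dz":-0.005,"rx":0,"ry":0,"rz":0,"hand":0.011},{"dx":-0.03,"dy":0,"dz":-0.03,"rx":0,"ry":0,"rz":0,"hand":0.011},{"dx":-0.03,"dy":0,"dz":-0.03,"rx":0,"ry":0,"rz":0,"hand":0.011},{"dx":-0.03,"dy":0,"dz":-0.03,"rx":0,"ry":0,"rz":0,"hand":0.011},{"dx":-0.015,"dy":0,"dz":-0.02,"rx":0,"ry":0,"rz":0,"hand":0.011},{"dx":0,"dy":0,"dz":0,"rx":0,"ry":0,"rz":0,"hand":0.011},{"dx":0,"dy":0,"dz":0,"rx":0,"ry":0,"rz":0,"hand":0.011},{"dx":0,"dy":0,"dz":0,"rx":0,"ry":0,"rz":0,"hand":0.011}]'
python3 - <<'E'
from h import *
print(capt())
d=snap('top','t7')
cv2.imwrite('pics/t7c.png',cv2.resize(d['frame'][155:355,240:475],None,fx=3,fy=3,interpolation=cv2.INTER_CUBIC)[:,:,::-1])
E
```

```text
clock: 23.13
position: [0.5851, -0.0918, 0.1243]
ee_rot: [-0.001, 0.616, 0.787, -0.0]
contact_force: [-0.1, 0.4, 0.0]
width: 0.0108
gripper_force: 0.0
[[76.1, 1.0, 1420]]
```

View pics/t7c.png

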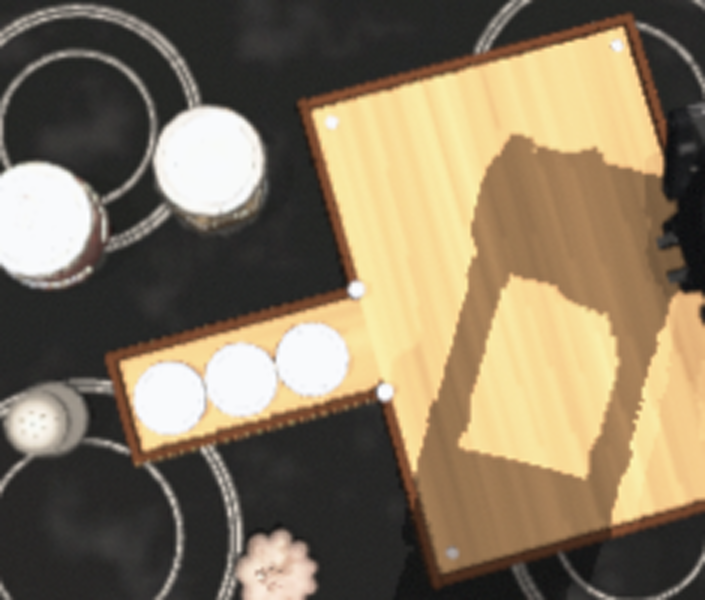

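All three caps stand in a row in the slot at crop (170,398), (241,380) and (312,360), wholly past the posts at (356,289) and (385,392). The jars, garlic and salt shaker have not moved, and the arm is clear.

```bash
python3 -c "
from rig import manip
print(manip.sign_off())"
```

```text
the job is handed in; nothing more can be done
None
```

I pushed all three caps flat through the gate into a row in the slot, each wholly past the posts; the jars, garlic and salt shaker did not move, and I handed the job in after about 23 s of robot time.

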